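# Scoop drying balls into the slide-drying dish

### The arm

A 6-joint arm with a two-finger parallel gripper is mounted at the origin on the work surface. World frame = base frame: x ahead of the robot, y to its left, z up, the work surface at z = 0. Lengths are in m, angles in degrees, forces in N, time in s.
With the tool pointing down it reaches from about 0.375 to 0.9 m from the base axis. Payload 3.1 kg.
Tool frame: the origin (TCP) lies midway between the tips of the shut fingers; the grasp point (between the pads) lies 19 mm behind it; z points along the fingers, y is the line along which they close (so a half turn about z gives the same grasp; the last joint's range is limited). The gripper opens to 87 mm and grips with 3 to 60 N. Pads are 19 mm wide; open, the fingers measure 117 mm over their backs; the gripper's body (75 mm by 190 mm) begins 51 mm behind the grasp point.
Start: joints at [54.746, 30.224, 82.088, -0, 67.689, -10.227], TCP at [0.264, 0.566, 0.223] pointing down, gripper open.
Joint ranges: [-176.69, 176.69], [-43.24, 126.21], [12.49, 139.97], [-82, 262], [0, 151.66], [-163.58, 163.58]. Speed limits (degrees/s): [159.86, 159.86, 180, 180, 180, 180].

### API

Orientations are given as a 3x3 rotation matrix whose columns are the frame's x, y, z axes.
In Python, from rig import bot gives the robot as it stands.
- The arm moves only by the tool send_path, called after "Emit:" by a JSON object that holds its "op" and its "data", one argument or row to a line. Schema: {"type":"object","properties":{"moves":{"type":"object","properties":{"increments":{"type":"array","items":{"type":"array","items":{"type":"number"},"minItems":7,"maxItems":7},"minItems":1,"maxItems":20}},"additionalProperties":false,"required":["increments"]},"only":{"type":"string"},"quiet":{"type":"boolean"},"lines":{"type":"string"}},"required":["moves"],"additionalProperties":false}. moves is an object whose key "increments" holds a list of rows, 1 to 20 of them, each of 7 numbers: dx, dy, dz in a scale on which 1.0 is 0.75 m, then a rotation vector rx, ry, rz in fractions of the full range, 1 being 180 degrees, then the opening from 0.0 (shut) to 1.0 (fully open); each row is the pose to reach, as a shift and turn from the pose commanded when the call began, along the tool's axes at that moment; what a row does not reach only later rows make up. A row lasts 1/10 s, in which the tool goes at most 0.05 m and 8.59 degrees, less where a joint would pass 70% of its speed; a pose out of reach is approached as far as the arm can. The fingers move at their own pace and stop on an object; the grip force is fixed at half the most. Time passes only in rows, so rows that do not move let the fingers close. The tool returns the time, the measured TCP pose, the force, the opening and the grip force at its end. only (a regular expression) keeps the lines of the reply that match it, lines (a string "A,B") keeps lines A to B, and quiet returns only ok. No shift or turn number may pass 1 either way. Input that does not fit is refused with a message, and nothing moves.
- bot.read_state(): the state, without advancing time (a new reading comes with each control period).
- bot.capture(name): name is "side" or "top"; returns a dict with "color" (384x512x3 uint8, red, green, blue), "K" (3x3 intrinsics, pixels), "view" (4x4, takes a point from world to camera coordinates). Camera axes: x right, y up, looking along -z (the intrinsics and any distortion apply to the point x, -y, -z); pixel columns grow to the right and rows downward; lengths in m; the calibration is good to about 2 mm. A picture is of the moment at which its call begins. There is no depth.
- bot.hand_in(): hands the job in; it is judged then, once.
The state is a dict: "time_s": time; "joint_positions": joint angles; "qvel": joint speeds; "tau": joint torques, N m; "position": TCP position; "tcp_rot": TCP orientation; "force": force on the tool from outside, world axes, zero at the start; "moment": the same for the moment, N m; "opening": opening from 0.0 (shut) to 1.0 (fully open); "grasp_force": force on a finger pad.
Only numpy, scipy, OpenCV 4.12 (cv2) and the standard library are available. Lean on these libraries where they do the work, as an engineer would, in place of code of your own. Each camera call takes 0.05 s, during which the arm holds its last target. There are 200 camera calls.

### The job

Use the scoop to take the three white drying balls out of the steel tray and tip all three into the low, wide white dish (not the tall narrow jar); do not touch the balls with the fingers. Then stand the scoop upright on the bench again, leaving the dish standing.

Things in the scene. Friction and masses are not known exactly. Their poses are not given: they have to be found in the camera images.
- scoop: loose steel scoop, 220 g, standing on its flat floor. Origin on the axis of its upright black handle, at the underside; z up along the handle, open mouth towards -x. Handle: 20 x 20 mm square post, top 120 mm up, sides along x and y; grip it 95 mm up. Floor 2 mm thick, 96 mm wide, from the lip at x = -80 to the heel at x = +18 mm. Back wall at x = -13, 38 mm high.
- scoop_lip (a point): middle of the scoop's front lip, at its underside, 80 mm from the handle's axis towards the scoop's -x; same axes as the scoop. Side walls are 26 mm high and begin 22 mm behind the lip. Tilted mouth-up by 15 to 20 degrees, the balls run to the back wall; mouth-down by 20 to 30 degrees, they roll out over the lip.
- tray: open steel tray fixed to the bench: outside 200 (x) x 130 (y) x 32 mm, end rims up to 35 mm, walls 5, floor 4 mm thick. Origin: centre of the underside, z up. Balls lie near the -x end wall (nearer the robot); the scoop fits in the free +x half with its mouth to -x, and drawn along the floor until the lip meets that end wall (inner face x = -95) it gets under the balls.
- ball0: smooth white ceramic ball, 22 mm diameter, 14 g; slippery, rolls only on slopes above about 8 degrees. Origin at its centre. At the start the balls lie side by side on the tray's floor, centres 17 to 47 mm from its -x end wall, this one about 26 mm to the tray's -y side of the middle.
- ball1: smooth white ceramic ball, 22 mm diameter, 14 g; slippery, rolls only on slopes above about 8 degrees. Origin at its centre. The middle one of the row.
- ball2: smooth white ceramic ball, 22 mm diameter, 14 g; slippery, rolls only on slopes above about 8 degrees. Origin at its centre. About 26 mm to the tray's +y side of the middle.
- dish: low wide round white ceramic dish, open on top, loose, 400 g: outer radius 50 mm at the foot, 55 at the rim, 55 mm high, walls 4, inner floor 5 mm up. Origin: centre of the underside, z up. It stands left or right of the tray, with a narrower 105 mm tall jar (not to be used) on the other side. The scoop and a slide rack with a wire handle likewise share the two sides.

How it is judged (in metres and radians):
At the end, for the whole second after the job is handed in: All three balls lie still inside the dish (centre within 50 mm of the dish's axis and below its rim), the dish stands upright on the bench (within 10 degrees), and the scoop stands upright (within 10 degrees) and still on its floor, on the bench or in the tray, released (horizontal distance between each of ball0, ball1, ball2 and dish below 0.05 m and z of ball0 in the frame of dish between 0 and 0.05 m and linear speed of each of ball0, ball1, ball2 below 0.05 m/s and z of ball1 in the frame of dish between 0 and 0.05 m and z of ball2 in the frame of dish between 0 and 0.05 m and angle between each of dish, scoop's own z axis and vertical below 0.17 rad and height (world z) of each of scoop, dish below 0.012 m and linear speed of scoop below 0.03 m/s); the robot touches nothing.
It fails at once if the fingers touch a ball (contact force between the fingers and ball0 above 0.3 N or contact force between the fingers and ball1 above 0.3 N or contact force between the fingers and ball2 above 0.3 N).
It also fails if it takes over 61 s, if anything falls off the work surface, if the arm or the gripper's body presses on something with over 40 N, if the wrist force passes 120 N, or if a joint passes its speed limit or range.

## Working session

There is one attempt and no reset: what is moved stays moved. The work goes in short steps, Python scripts to look and compute and a tool call to move; the robot and the scene stay as the last step left them, time stands still between calls to the robot, and variables do not carry over. Pictures are saved under pics/ and viewed, at most 12 in all, crops included, and the job is handed in when it is done.

```bash
ls; mkdir -p pics
```

Run:
```python
from rig import bot
import cv2, numpy as np
np.set_printoptions(precision=4,suppress=True)
for n in("side","top"):
    c=bot.capture(n); cv2.imwrite(f"pics/{n}0.png",c["color"][:,:,::-1]); print(n,c["K"],c["view"],[k for k in c])
s=bot.read_state(); print(s["time_s"],s["position"],s["tcp_rot"],s["opening"],s["force"])
```

```text
pics
rig.py
side [[449.5851   0.     254.7893]
 [  0.     449.5851 190.3099]
 [  0.       0.       1.    ]] [[-0.9924 -0.1218 -0.015   0.5026]
 [ 0.0802 -0.7358  0.6725 -0.0592]
 [-0.0929  0.6662  0.74   -0.8946]
 [ 0.      0.      0.      1.    ]] ['color', 'K', 'view']
top [[361.5055   0.     254.572 ]
 [  0.     361.5055 196.5812]
 [  0.       0.       1.    ]] [[-0.0109 -0.9999  0.0029  0.0122]
 [ 0.9898 -0.0104  0.1424 -0.5263]
 [-0.1423  0.0044  0.9898 -0.6971]
 [ 0.      0.      0.      1.    ]] ['color', 'K', 'view']
0.1 [0.264  0.5658 0.2217] [[-0.9061  0.423  -0.0011]
 [ 0.423   0.9061 -0.0016]
 [ 0.0003 -0.0019 -1.    ]] 0.9999922387449512 [0.0126 0.4042 0.2708]
```

View pics/side0.png

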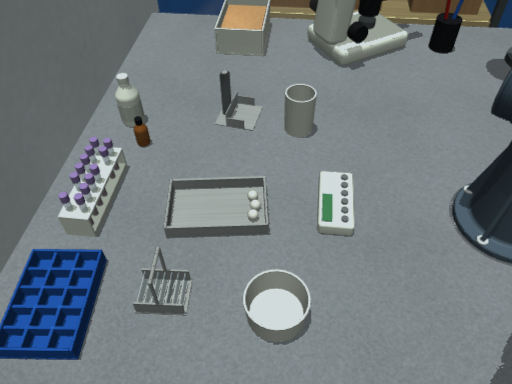

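View pics/top0.png

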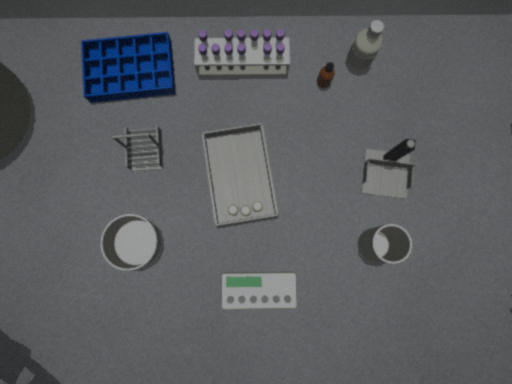

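Side: scoop at (240,105), tray (217,207) with balls at (253,205), dish (277,305), jar (300,110). Top: scoop handle top (410,144), tray (240,175), dish (130,242), jar (392,244). Next I enlarge these for accurate pixels.

Create h.py:
```python
import numpy as np, cv2
from rig import bot
np.set_printoptions(precision=4,suppress=True)
F=np.diag([1,-1,-1.])
class Cam:
    def __init__(s,n):
        c=bot.capture(n); s.im=c["color"]; s.K=c["K"]; s.R=F@c["view"][:3,:3]; s.t=F@c["view"][:3,3]; s.c=-s.R.T@s.t
    def ray(s,p): return s.R.T@np.linalg.solve(s.K,[p[0],p[1],1.])
    def plane(s,p,z): d=s.ray(p); return s.c+d*(z-s.c[2])/d[2]
    def proj(s,X): q=s.K@(s.R@np.asarray(X,float)+s.t); return q[:2]/q[2]
def tri(a,pa,b,pb):
    A=[];y=[]
    for c,p in((a,pa),(b,pb)):
        d=c.ray(p); d/=np.linalg.norm(d); M=np.eye(3)-np.outer(d,d); A.append(M); y.append(M@c.c)
    x,r,_,_=np.linalg.lstsq(np.vstack(A),np.hstack(y),rcond=None); return x,np.sqrt(r)
def crop(im,x,y,w,h,W,H): return cv2.resize(im[y:y+h,x:x+w],(W,H),interpolation=cv2.INTER_CUBIC)
```

Run:
```python
import cv2, numpy as np
from h import crop
t=cv2.imread("pics/top0.png");s=cv2.imread("pics/side0.png")
a=crop(t,350,125,80,80,400,300) if 0 else crop(t,350,130,80,80,300,300)
b=crop(s,205,60,70,70,300,300)
c=crop(t,190,110,100,120,250,300); d=crop(s,155,165,125,75,500,300)
e=crop(t,95,205,70,70,250,300) if 0 else np.zeros((300,200,3),np.uint8)
im=np.zeros((600,800,3),np.uint8); im[:300,:300]=a; im[:300,300:600]=b; im[300:,:250]=c; im[300:,250:750]=d
im=np.clip(im.astype(float)*1.5,0,255).astype(np.uint8)
cv2.imwrite("pics/comp.png",im)
```

```text
(no output)
```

View pics/comp.png

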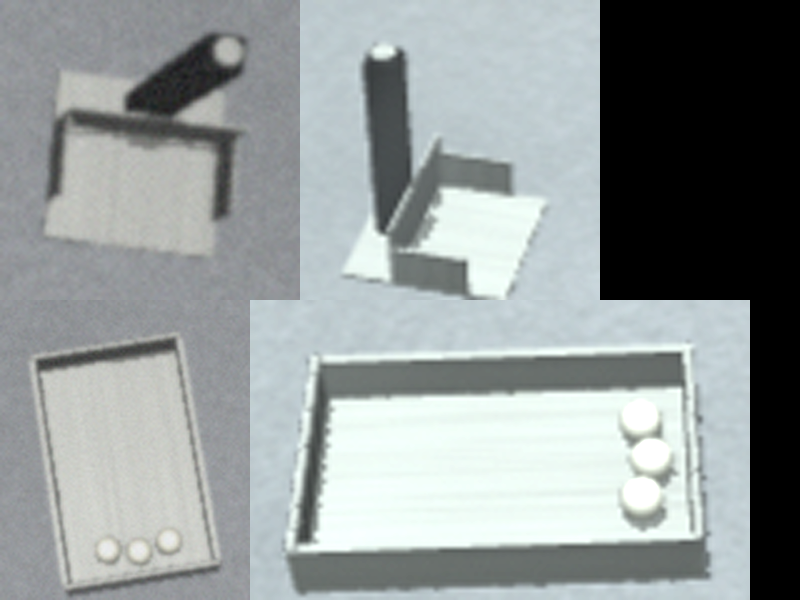

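Composite: the scoop's handle top, floor corners, tray rim corners and the balls are all clear. Now I turn them into positions.

Run:
```python
from h import *
T,S=Cam("top"),Cam("side")
def px(d,o,f): return np.array(o)+(np.array(d,float)+.5)/f-.5
tA=lambda x,y:px((x,y),(350,130),3.75); sA=lambda x,y:px((x-300,y),(205,60),300/70)
tB=lambda x,y:px((x,y-300),(190,110),2.5); sB=lambda x,y:px((x-250,y-300),(155,165),4)
print("handle",*tri(T,tA(229,50),S,sA(382,50)))
l1=tri(T,tA(44,236),S,sA(546,198)) ; l2=tri(T,tA(212,254),S,sA(503,298));print("lip?",l1,l2)
for q in ((44,236),(212,254),(61,70)): print("top floor",T.plane(tA(*q),.002))
for q in ((546,198),(503,298),(342,275)): print("side floor",S.plane(sA(*q),.002))
tr=[(34,356),(179,337),(218,566),(67,587)]; sr=[(290,548),(315,357),(690,348),(702,538)]
sr2=[(290,550),(315,357),(690,347),(703,539)]
P=[tri(T,tB(*a),S,sB(*b)) for a,b in zip(tr,sr2)]
for p in P: print("tray",*p)
for a,b in (((107,549),(641,496)),((138,551),(650,457)),((168,541),(640,418))): print("ball",*tri(T,tB(*a),S,sB(*b)))
for n,c,(x,y,w,h) in (("t",T,(90,200,80,85)),("s",S,(230,260,95,90))):
    g=cv2.GaussianBlur(cv2.cvtColor(c.im,cv2.COLOR_RGB2GRAY),(3,3),0)[y:y+h,x:x+w]
    th,m=cv2.threshold(g,0,255,cv2.THRESH_OTSU); 
    cs,_=cv2.findContours(m,cv2.RETR_EXTERNAL,cv2.CHAIN_APPROX_NONE); k=max(cs,key=cv2.contourArea).reshape(-1,2)+[x,y]
    W=np.array([c.plane(p,.055)[:2] for p in k],np.float32); print(n,th,cv2.minEnclosingCircle(W),cv2.fitEllipse(k),len(k), cv2.fitEllipse(W))
```

```text
handle [ 0.6119 -0.2821  0.12  ] [0.0006]
lip? (array([ 0.5179, -0.193 ,  0.0962]), array([0.0078])) (array([ 0.5531, -0.3721, -0.1263]), array([0.0127]))
top floor [ 0.5378 -0.2219  0.002 ]
top floor [ 0.5265 -0.317   0.002 ]
top floor [ 0.6352 -0.237   0.002 ]
side floor [ 0.5264 -0.3157  0.002 ]
side floor [ 0.5404 -0.2215  0.002 ]
side floor [ 0.635  -0.2321  0.002 ]
tray [0.6662 0.1133 0.028 ] [0.0005]
tray [ 0.6825 -0.0093  0.0315] [0.0022]
tray [ 0.4883 -0.0385  0.031 ] [0.0022]
tray [0.4708 0.0847 0.0277] [0.0007]
ball [0.5039 0.0527 0.0166] [0.0009]
ball [0.5022 0.0269 0.0166] [0.0013]
ball [0.5104 0.0019 0.0174] [0.0015]
t 121.0 ((0.438204288482666, 0.2536112368106842), 0.055226221680641174) ((128.36758422851562, 241.47312927246094), (51.810176849365234, 55.146244049072266), 61.68651580810547) 310 ((0.43875640630722046, 0.2533171772956848), (0.10163559764623642, 0.10569439083337784), 1.5337989330291748)
s 168.0 ((0.43951040506362915, 0.25323212146759033), 0.054757293313741684) ((276.3663330078125, 299.03143310546875), (59.79249954223633, 66.86511993408203), 96.03591918945312) 180 ((0.43951189517974854, 0.2530492842197418), (0.10711133480072021, 0.10767076909542084), 98.43128204345703)
```

Time budget 61 s = 610 rows. Plenty. Actually each call ≤20 rows =2 s. 30 calls-ish. I've 67 turns.

Create go.py:
```python
# usage: go.py o|l x y z yaw pitch : scoop origin (o) or lip (l) target -> shift in the tool's axes
import sys, numpy as np
from scipy.spatial.transform import Rotation as Ro
from rig import bot
def target(kind,x,y,z,yaw,pitch):
    R=Ro.from_euler("ZY",[yaw,pitch],degrees=True).as_matrix(); o=np.array([x,y,z])
    if kind=="l": o=o+R[:,0]*.08
    return o+.076*R[:,2], np.c_[R[:,1],R[:,0],-R[:,2]]
def now():
    s=bot.read_state(); p,R=np.array(s["position"]),np.array(s["tcp_rot"])
    S=np.c_[R[:,1],R[:,0],-R[:,2]]; o=p+.076*R[:,2]
    return s,p,R,o,Ro.from_matrix(S).as_euler("ZYX",degrees=True),o-.08*S[:,0]
if __name__=="__main__":
    np.set_printoptions(precision=4,suppress=True)
    s,p,R,o,e,l=now(); print("t",s["time_s"],"scoop",o,"yaw,pitch,roll",e,"lip",l,"F",s["force"],"joints",np.array(s["joint_positions"]))
    a=sys.argv[1:]
    for k in range(0,len(a),6):
        P,Q=target(a[k],*map(float,a[k+1:k+6]))
        print(a[k:k+6],R.T@(P-p),Ro.from_matrix(R.T@Q).as_rotvec(degrees=True))
```

```bash
python3 go.py o .612 -.281 .08 -8 0 o .612 -.281 0.001 -8 0
```

```text
t 0.2 scoop [0.2641 0.5659 0.1459] yaw,pitch,roll [64.9749  0.074   0.0126] lip [0.2302 0.4934 0.146 ] F [ 0.5082  0.3852 -0.0848] joints [ 54.7471  30.2596  82.1291  -0.0008  67.6863 -10.2275]
['o', '.612', '-.281', '.08', '-8', '0'] [-0.6735 -0.6202  0.0666] [-0.0717  0.0363 72.9748]
['o', '.612', '-.281', '0.001', '-8', '0'] [-0.6735 -0.6201  0.1456] [-0.0717  0.0363 72.9748]
```

Careful with the scale: shifts go in shares of 0.75 m and turns go in shares of 180 degrees. That gives: -0.673 m is -0.8973, -0.62 m is -0.8267, 73 degrees is 0.4056.

Emit:
{"op": "send_path", "data": {
  "moves": {"increments":[[-0.8973, -0.8267, 0, 0, 0, 0.4056, 1], [-0.8973, -0.8267, 0, 0, 0, 0.4056, 1], [-0.8973, -0.8267, 0, 0, 0, 0.4056, 1], [-0.8973, -0.8267, 0, 0, 0, 0.4056, 1], [-0.8973, -0.8267, 0, 0, 0, 0.4056, 1], [-0.8973, -0.8267, 0, 0, 0, 0.4056, 1], [-0.8973, -0.8267, 0, 0, 0, 0.4056, 1], [-0.8973, -0.8267, 0, 0, 0, 0.4056, 1], [-0.8973, -0.8267, 0, 0, 0, 0.4056, 1], [-0.8973, -0.8267, 0, 0, 0, 0.4056, 1], [-0.8973, -0.8267, 0, 0, 0, 0.4056, 1], [-0.8973, -0.8267, 0, 0, 0, 0.4056, 1], [-0.8973, -0.8267, 0, 0, 0, 0.4056, 1], [-0.8973, -0.8267, 0, 0, 0, 0.4056, 1], [-0.8973, -0.8267, 0, 0, 0, 0.4056, 1], [-0.8973, -0.8267, 0, 0, 0, 0.4056, 1], [-0.8973, -0.8267, 0, 0, 0, 0.4056, 1], [-0.8973, -0.8267, 0, 0, 0, 0.4056, 1], [-0.8973, -0.8267, 0.088, 0, 0, 0.4056, 1], [-0.8973, -0.8267, 0.088, 0, 0, 0.4056, 1]]}
}}

```text
time_s: 2.2
position: [0.6099, -0.2812, 0.1522]
tcp_rot: [[0.142, 0.99, -0.005], [0.99, -0.142, 0.003], [0.003, -0.006, -1.0]]
force: [-0.6, 0.7, -1.2]
opening: 0.999
grasp_force: 0.0
```

```bash
python3 go.py o .612 -.281 .08 -8 0 o .612 -.281 0.001 -8 0
```

```text
t 2.2 scoop [ 0.6095 -0.2809  0.0762] yaw,pitch,roll [-8.1777  0.3312  0.1528] lip [ 0.5303 -0.2695  0.0767] F [-0.5778  0.7147 -1.1726] joints [-34.2603  38.3902  78.2044  -0.0094  63.77   -26.078 ]
['o', '.612', '-.281', '.08', '-8', '0'] [ 0.0005  0.002  -0.0038] [-0.331  -0.1533 -0.1781]
['o', '.612', '-.281', '0.001', '-8', '0'] [0.0003 0.0025 0.0752] [-0.331  -0.1533 -0.1781]
```

In the tool's units: 0.075 m is 0.1, 0.04 m is 0.0533, -0.3 degrees is -0.0017.

Emit:
{"op": "send_path", "data": {
  "moves": {"increments":[[0, 0.0027, 0.0533, -0.0017, 0, 0, 1], [0, 0.0027, 0.1, -0.0017, 0, 0, 1], [0, 0.0027, 0.1, -0.0017, 0, 0, 1], [0, 0.0027, 0.1, -0.0017, 0, 0, 0], [0, 0.0027, 0.1, -0.0017, 0, 0, 0], [0, 0.0027, 0.1, -0.0017, 0, 0, 0], [0, 0.0027, 0.1, -0.0017, 0, 0, 0], [0, 0.0027, 0.1, -0.0017, 0, 0, 0], [0, 0.0027, 0.1, -0.0017, 0, 0, 0], [0, 0.0027, 0.1, -0.0017, 0, 0, 0], [0, 0.0027, 0.1, -0.0017, 0, 0, 0]]}
}}

```text
time_s: 3.3
position: [0.6138, -0.2805, 0.0815]
tcp_rot: [[0.14, 0.99, 0.005], [0.99, -0.14, -0.001], [0.0, 0.005, -1.0]]
force: [-0.4, -0.3, -0.2]
opening: 0.356
grasp_force: 0.0
```

Run:
```python
from h import *
T,S=Cam("top"),Cam("side")
a=np.hstack([crop(T.im,340,110,110,110,400,400),crop(S.im,185,10,100,130,308,400)])
cv2.imwrite("pics/g1.png",np.clip(a[:,:,::-1]*1.4,0,255).astype(np.uint8))
```

```bash
python3 go.py o .612 -.281 0.0 -8 0
```

```text
t 3.4 scoop [ 0.6139 -0.2804  0.0054] yaw,pitch,roll [-8.0227 -0.2495  0.012 ] lip [ 0.5347 -0.2692  0.0051] F [-1.297  -0.0997  1.1294] joints [-34.0852  43.4182  80.7558   0.1459  55.6073 -26.1447]
['o', '.612', '-.281', '0.0', '-8', '0'] [-0.0008 -0.0015  0.0054] [ 0.2495 -0.012  -0.0227]
```

View pics/g1.png

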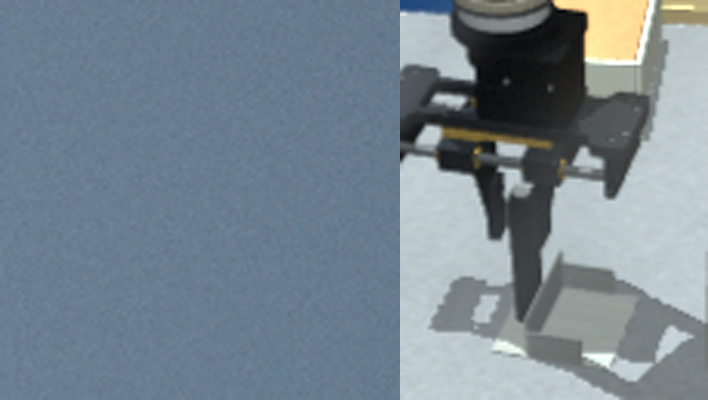

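The top view is hidden by the arm; the side view shows the fingers about the handle (520,200 in crop), still closing. I lower a few mm and finish the grip.

In the tool's units: 0.004 m is 0.0053, -0.0015 m is -0.002, 0.2 degrees is 0.0011.

Emit:
{"op": "send_path", "data": {
  "moves": {"increments":[[0, -0.002, 0.0053, 0.0011, 0, 0, 0.36], [0, -0.002, 0.0053, 0.0011, 0, 0, 0.36], [0, -0.002, 0.0053, 0.0011, 0, 0, 0], [0, -0.002, 0.0053, 0.0011, 0, 0, 0], [0, -0.002, 0.0053, 0.0011, 0, 0, 0], [0, -0.002, 0.0053, 0.0011, 0, 0, 0], [0, -0.002, 0.0053, 0.0011, 0, 0, 0], [0, -0.002, 0.0053, 0.0011, 0, 0, 0]]}
}}

```text
time_s: 4.2
position: [0.6123, -0.2801, 0.0773]
tcp_rot: [[0.14, 0.99, 0.001], [0.99, -0.14, -0.0], [0.0, 0.001, -1.0]]
force: [-0.8, -0.5, -2.5]
opening: 0.227
grasp_force: 30.0
```

```bash
python3 go.py o .612 -.281 0.0 -8 0
```

```text
t 4.2 scoop [ 0.6124 -0.2801  0.0013] yaw,pitch,roll [-8.0263 -0.081   0.0109] lip [ 0.5332 -0.269   0.0012] F [-0.8376 -0.5401 -2.4693] joints [-34.0944  43.7041  80.9307   0.0552  55.2973 -26.0995]
['o', '.612', '-.281', '0.0', '-8', '0'] [-0.0009 -0.0002  0.0013] [ 0.081  -0.0108 -0.0263]
```

In the tool's units: -0.06 m is -0.08, -0.03 m is -0.04.

Emit:
{"op": "send_path", "data": {
  "moves": {"increments":[[0, 0, -0.04, 0, 0, 0, 0], [0, 0, -0.08, 0, 0, 0, 0], [0, 0, -0.08, 0, 0, 0, 0]]}
}}

```text
time_s: 4.5
position: [0.6153, -0.2821, 0.1421]
tcp_rot: [[0.14, 0.99, 0.01], [0.99, -0.14, -0.006], [-0.004, 0.011, -1.0]]
force: [0.9, -0.3, -2.4]
opening: 0.228
grasp_force: 30.0
```

```bash
python3 go.py o .6364 .0461 .065 8.2 0  o .6364 .0461 .010 8.2 0
```

```text
t 4.5 scoop [ 0.6161 -0.2825  0.0661] yaw,pitch,roll [-8.0209 -0.6147 -0.2442] lip [ 0.5368 -0.2714  0.0652] F [ 0.8629 -0.2749 -2.433 ] joints [-34.0917  39.063   78.6684   0.0577  61.6092 -26.0966]
['o', '.6364', '.0461', '.065', '8.2', '0'] [ 0.3279 -0.0249 -0.0006] [  0.576    0.3296 -16.2221]
['o', '.6364', '.0461', '.010', '8.2', '0'] [ 0.3282 -0.0255  0.0544] [  0.576    0.3296 -16.2221]
```

In the tool's units: 0.328 m is 0.4373, 0.32 m is 0.4267, -16.2 degrees is -0.09.

Emit:
{"op": "send_path", "data": {
  "moves": {"increments":[[0.0667, -0.0053, 0, 0, 0, -0.0222, 0], [0.1333, -0.0107, 0, 0, 0, -0.0444, 0], [0.2, -0.016, 0, 0, 0, -0.0667, 0], [0.2667, -0.0213, 0, 0, 0, -0.09, 0], [0.3333, -0.0267, 0, 0, 0, -0.09, 0], [0.3867, -0.0307, 0, 0, 0, -0.09, 0], [0.4267, -0.0333, 0, 0, 0, -0.09, 0], [0.4373, -0.0333, 0, 0, 0, -0.09, 0], [0.4373, -0.0333, 0, 0, 0, -0.09, 0], [0.4373, -0.0333, 0, 0, 0, -0.09, 0], [0.4373, -0.0333, 0, 0, 0, -0.09, 0]]}
}}

```text
time_s: 5.6
position: [0.6333, 0.0464, 0.1371]
tcp_rot: [[-0.14, 0.99, 0.001], [0.99, 0.14, -0.001], [-0.001, 0.001, -1.0]]
force: [0.2, 0.6, -2.5]
opening: 0.228
grasp_force: 30.0
```

```bash
python3 go.py o .6364 .0461 .03 8.2 0  o .6364 .0461 .008 8.2 0
```

Run:
```python
from h import *
T,S=Cam("top"),Cam("side")
a=np.hstack([crop(T.im,180,90,120,150,320,400),crop(S.im,140,70,150,180,333,400)])
cv2.imwrite("pics/g2.png",np.clip(a[:,:,::-1]*1.4,0,255).astype(np.uint8))
```

```text
t 5.6 scoop [0.6334 0.0463 0.0611] yaw,pitch,roll [ 8.0731 -0.0679 -0.0502] lip [0.5542 0.0351 0.061 ] F [ 0.2006  0.6286 -2.5289] joints [ -5.8645  36.7203  84.9834  -0.038   58.2183 -13.9176]
['o', '.6364', '.0461', '.03', '8.2', '0'] [-0.0007  0.003   0.0311] [ 0.0679  0.0502 -0.1269]
['o', '.6364', '.0461', '.008', '8.2', '0'] [-0.0006  0.0029  0.0531] [ 0.0679  0.0502 -0.1269]
```

View pics/g2.png

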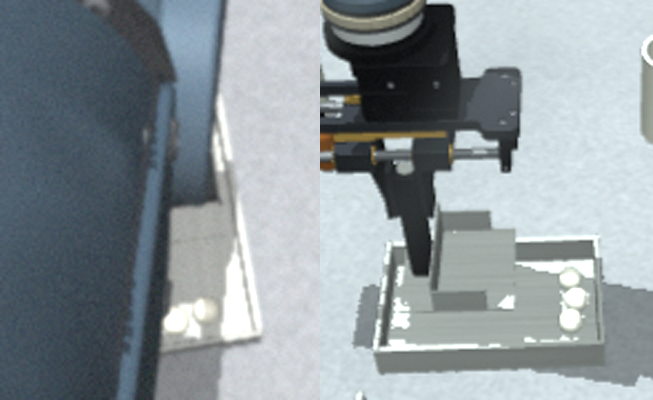

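Scoop hangs above the free half (side crop 470,265), mouth to the balls (570,300), aligned with the tray. Lowering.

In the tool's units: 0.056 m is 0.0747, 0.055 m is 0.0733.

Emit:
{"op": "send_path", "data": {
  "moves": {"increments":[[0, 0.004, 0.0267, 0, 0, 0, 0], [0, 0.004, 0.0533, 0, 0, 0, 0], [0, 0.004, 0.0693, 0, 0, 0, 0], [0, 0.004, 0.0693, 0, 0, 0, 0], [0, 0.004, 0.0693, 0, 0, 0, 0], [0, 0.004, 0.072, 0, 0, 0, 0], [0, 0.004, 0.0733, 0, 0, 0, 0], [0, 0.004, 0.0747, 0, 0, 0, 0]]}
}}

```text
time_s: 6.5
position: [0.6368, 0.0485, 0.0822]
tcp_rot: [[-0.142, 0.99, 0.003], [0.99, 0.142, -0.0], [-0.001, 0.003, -1.0]]
force: [0.5, -0.9, -2.3]
opening: 0.226
grasp_force: 30.0
```

```bash
python3 go.py o .5622 .0354 .005 8.2 0
```

```text
t 6.5 scoop [0.637  0.0485 0.0062] yaw,pitch,roll [ 8.1799 -0.1672 -0.0446] lip [0.5579 0.0371 0.0059] F [ 0.4676 -0.9128 -2.3212] joints [ -5.6534  41.1674  86.3906  -0.0042  52.2689 -13.8306]
['o', '.5622', '.0354', '.005', '8.2', '0'] [-0.0023 -0.0757  0.0009] [ 0.1672  0.0447 -0.0201]
```

In the tool's units: 0.003 m is 0.004, -0.002 m is -0.0027, -0.4 degrees is -0.0022.

Emit:
{"op": "send_path", "data": {
  "moves": {"increments":[[-0.0027, 0, 0.0013, 0, 0, 0, 0], [-0.0027, 0, 0.0027, -0.0022, 0, 0, 0], [-0.0027, 0, 0.004, -0.0022, 0, 0, 0], [-0.0027, 0, 0.004, -0.0022, 0, 0, 0]]}
}}

```text
time_s: 6.9
position: [0.6369, 0.047, 0.0813]
tcp_rot: [[-0.142, 0.99, 0.009], [0.99, 0.142, 0.002], [0.0, 0.009, -1.0]]
force: [-1.5, 1.0, 12.5]
opening: 0.23
grasp_force: 30.1
```

```bash
python3 go.py o .5622 .0354 .005 8.2 0
```

```text
t 6.9 scoop [0.6376 0.0471 0.0053] yaw,pitch,roll [ 8.1391 -0.5267  0.0162] lip [0.5584 0.0358 0.0046] F [-1.4749  1.0052 12.4748] joints [ -5.8564  41.1244  86.71     0.1825  51.6586 -14.1081]
['o', '.5622', '.0354', '.005', '8.2', '0'] [-0.0009 -0.0756 -0.0004] [ 0.5268 -0.0159 -0.0608]
```

In the tool's units: -0.05 m is -0.0667, -0.045 m is -0.06.

Emit:
{"op": "send_path", "data": {
  "moves": {"increments":[[-0.0013, -0.0067, 0, 0, 0, 0, 0], [-0.0013, -0.016, 0, 0, 0, 0, 0], [-0.0013, -0.0267, 0, 0, 0, 0, 0], [-0.0013, -0.0373, 0, 0, 0, 0, 0], [-0.0013, -0.0453, 0, 0, 0, 0, 0], [-0.0013, -0.0533, 0, 0, 0, 0, 0], [-0.0013, -0.06, 0, 0, 0, 0, 0], [-0.0013, -0.0667, 0, 0, 0, 0, 0]]}
}}

```text
time_s: 7.7
position: [0.5969, 0.037, 0.0834]
tcp_rot: [[-0.141, 0.99, 0.031], [0.99, 0.141, -0.001], [-0.006, 0.03, -1.0]]
force: [8.5, -1.8, 12.0]
opening: 0.231
grasp_force: 30.0
```

```bash
python3 go.py o .5622 .0354 .005 8.2 0
```

```text
t 7.7 scoop [0.5992 0.0368 0.0074] yaw,pitch,roll [ 8.1046 -1.7272 -0.3313] lip [0.52   0.0256 0.005 ] F [ 8.5074 -1.792  12.0043] joints [ -7.2251  38.2511  93.854    0.19    46.1417 -15.4543]
['o', '.5622', '.0354', '.005', '8.2', '0'] [ 0.0034 -0.0346  0.0013] [ 1.7269  0.3327 -0.1004]
```

In the tool's units: -0.02 m is -0.0267, 0.002 m is 0.0027, 0.6 degrees is 0.0033.

Emit:
{"op": "send_path", "data": {
  "moves": {"increments":[[0.0027, 0, -0.0013, 0.0033, 0, 0, 0], [0.004, -0.0067, -0.0013, 0.0033, 0, 0, 0], [0.004, -0.0133, -0.0013, 0.0033, 0, 0, 0], [0.004, -0.02, -0.0013, 0.0033, 0, 0, 0], [0.004, -0.0267, -0.0013, 0.0033, 0, 0, 0], [0.004, -0.0267, -0.0013, 0.0033, 0, 0, 0]]}
}}

```text
time_s: 8.3
position: [0.5728, 0.0376, 0.0819]
tcp_rot: [[-0.142, 0.99, 0.012], [0.99, 0.142, -0.002], [-0.004, 0.011, -1.0]]
force: [6.0, -0.8, 9.7]
opening: 0.228
grasp_force: 30.0
```

```bash
python3 go.py o .5622 .0354 .005 8.2 0
```

Run:
```python
from h import *
T,S=Cam("top"),Cam("side")
a=np.hstack([crop(T.im,180,90,120,150,320,400),crop(S.im,140,130,150,120,480,400)])
cv2.imwrite("pics/g3.png",np.clip(a[:,:,::-1]*1.4,0,255).astype(np.uint8))
```

```text
t 8.3 scoop [0.5737 0.0374 0.0059] yaw,pitch,roll [ 8.1399 -0.636  -0.2262] lip [0.4945 0.0261 0.005 ] F [ 6.0173 -0.7997  9.6741] joints [ -7.3698  37.3815  96.5944  -0.0673  45.3508 -15.4614]
['o', '.5622', '.0354', '.005', '8.2', '0'] [-0.0007 -0.0108  0.0008] [ 0.6358  0.2265 -0.0613]
```

View pics/g3.png

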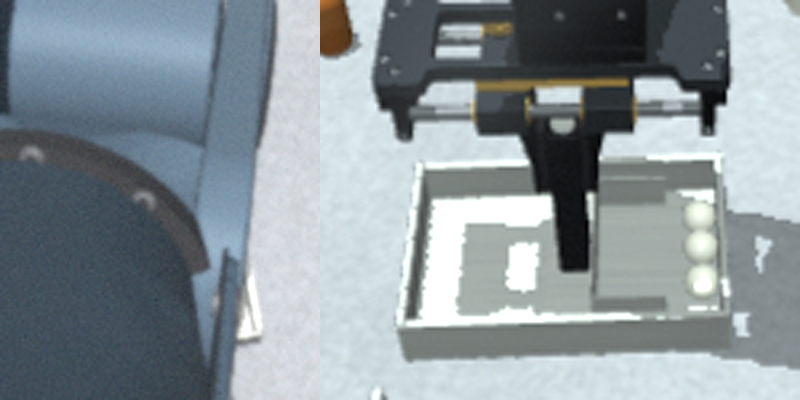

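Side: the lip (≈690,240) is at or under the three balls (700,245), which are at the end wall; about 11 mm to go.

In the tool's units: -0.014 m is -0.0187, -0.012 m is -0.016.

Emit:
{"op": "send_path", "data": {
  "moves": {"increments":[[-0.0013, -0.0053, 0, 0, 0, 0, 0], [-0.0013, -0.0107, 0, 0, 0, 0, 0], [-0.0013, -0.016, 0, 0, 0, 0, 0], [-0.0013, -0.0187, 0, 0, 0, 0, 0], [-0.0013, -0.0187, 0, 0, 0, 0, 0]]}
}}

```text
time_s: 8.9
position: [0.5617, 0.0349, 0.0824]
tcp_rot: [[-0.141, 0.99, 0.017], [0.99, 0.141, -0.002], [-0.004, 0.017, -1.0]]
force: [8.8, 0.7, 8.9]
opening: 0.228
grasp_force: 30.0
```

```bash
python3 go.py o .5622 .0354 .005 8.2 0
```

```text
t 8.9 scoop [0.5631 0.0347 0.0064] yaw,pitch,roll [ 8.1028 -0.9677 -0.2504] lip [0.4839 0.0234 0.0051] F [8.7657 0.6971 8.9223] joints [ -7.8363  36.6491  98.4889   0.036   43.8627 -15.9628]
['o', '.5622', '.0354', '.005', '8.2', '0'] [0.0005 0.0005 0.0014] [ 0.9675  0.2512 -0.0993]
```

In the tool's units: -0.006 m is -0.008, -0.003 m is -0.004.

Emit:
{"op": "send_path", "data": {
  "moves": {"increments":[[0, -0.004, 0, 0, 0, 0, 0], [0, -0.008, 0, 0, 0, 0, 0], [0, -0.008, 0, 0, 0, 0, 0]]}
}}

```text
time_s: 9.2
position: [0.5605, 0.0346, 0.0834]
tcp_rot: [[-0.14, 0.99, 0.028], [0.99, 0.14, -0.001], [-0.005, 0.028, -1.0]]
force: [13.7, 5.6, 7.5]
opening: 0.23
grasp_force: 30.0
```

```bash
python3 go.py o .5622 .0354 .005 8.2 0
```

```text
t 9.2 scoop [0.5626 0.0345 0.0075] yaw,pitch,roll [ 8.0437 -1.5845 -0.2977] lip [0.4834 0.0233 0.0053] F [13.6848  5.5649  7.5476] joints [ -7.9535  36.3193  99.1285   0.2208  42.9471 -16.1526]
['o', '.5622', '.0354', '.005', '8.2', '0'] [0.0006 0.0017 0.0025] [ 1.5841  0.2999 -0.1604]
```

Run:
```python
from h import *
S=Cam("side")
a=crop(S.im,175,150,110,90,660,540)
cv2.imwrite("pics/g4.png",np.clip(a[:,:,::-1]*1.2,0,255).astype(np.uint8))
```

```text
(no output)
```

View pics/g4.png

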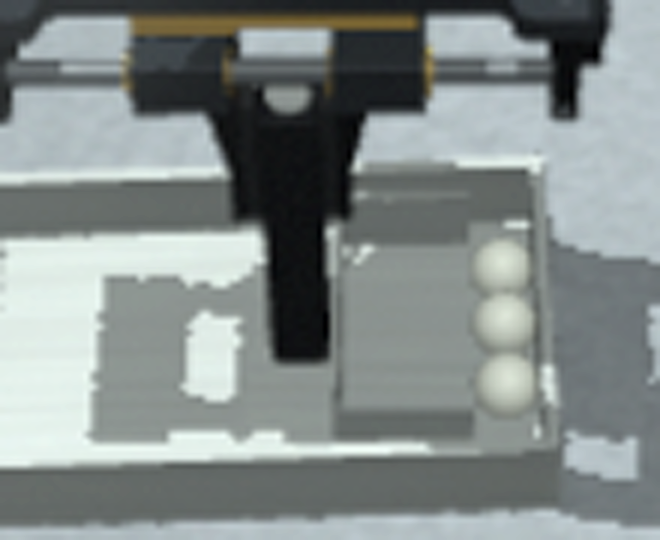

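Lip meets the end wall; all three balls (505,265 / 505,320 / 505,382) sit above the scoop's front floor. Now tilt mouth-up about the heel.

```bash
python3 go.py l .4844 .0236 .022 8.1 8 l .4881 .0242 .041 8.1 18 l .4881 .0242 .12 8.1 18
```

```text
t 9.25 scoop [0.5626 0.0345 0.0074] yaw,pitch,roll [ 8.0483 -1.5719 -0.2982] lip [0.4834 0.0233 0.0053] F [14.0094  4.6548  8.8187] joints [ -7.9506  36.3262  99.1173   0.215   42.9635 -16.1501]
['l', '.4844', '.0236', '.022', '8.1', '8'] [-0.0002  0.013  -0.0024] [ 9.5717  0.2946 -0.0766]
['l', '.4881', '.0242', '.041', '8.1', '18'] [-0.0001  0.0266 -0.0044] [19.5717  0.2879 -0.1024]
['l', '.4881', '.0242', '.12', '8.1', '18'] [-0.0005  0.0287 -0.0834] [19.5717  0.2879 -0.1024]
```

In the tool's units: 0.03 m is 0.04, -0.003 m is -0.004, 19.5 degrees is 0.1083.

Emit:
{"op": "send_path", "data": {
  "moves": {"increments":[[0, 0.004, -0.0013, 0.0056, 0, 0, 0], [0, 0.0093, -0.004, 0.0222, 0.0006, 0, 0], [0, 0.0147, -0.0053, 0.0389, 0.0011, 0, 0], [0, 0.0213, -0.0053, 0.0533, 0.0017, 0, 0], [0, 0.026, -0.0067, 0.0667, 0.0017, 0, 0], [0, 0.0307, -0.008, 0.0806, 0.0017, 0, 0], [0, 0.0353, -0.008, 0.0944, 0.0017, 0, 0], [0, 0.04, -0.0093, 0.1083, 0.0017, 0, 0], [0, 0.04, -0.0093, 0.1083, 0.0017, 0, 0], [0, 0.04, -0.0093, 0.1083, 0.0017, 0, 0], [0, 0.04, -0.0093, 0.1083, 0.0017, 0, 0]]}
}}

```text
time_s: 10.35
position: [0.5756, 0.039, 0.0855]
tcp_rot: [[-0.141, 0.932, -0.335], [0.99, 0.135, -0.043], [0.005, -0.337, -0.941]]
force: [0.3, -0.5, -2.7]
opening: 0.224
grasp_force: 30.0
```

```bash
python3 go.py l .4881 .0242 .12 8.1 18
```

Run:
```python
from h import *
S=Cam("side")
a=crop(S.im,175,130,110,110,600,600)
cv2.imwrite("pics/g5.png",np.clip(a[:,:,::-1]*1.2,0,255).astype(np.uint8))
```

```text
t 10.35 scoop [0.5502 0.0358 0.0139] yaw,pitch,roll [ 8.2301 19.7183  0.317 ] lip [0.4757 0.025  0.0409] F [ 0.2921 -0.4978 -2.6973] joints [ -4.9992  44.8842  80.045   -4.2763  74.4147 -11.3226]
['l', '.4881', '.0242', '.12', '8.1', '18'] [-0.0019 -0.0175 -0.081 ] [-1.7186 -0.2749  0.1184]
```

View pics/g5.png

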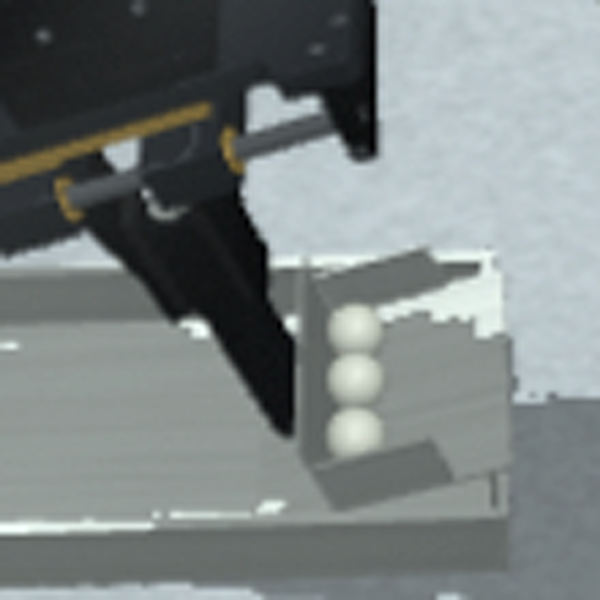

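All three balls rest against the back wall (355,330 / 355,380 / 355,432). Lift straight up.

```bash
python3 go.py l .476 .025 .15 8.2 18
```

```text
t 10.4 scoop [0.5504 0.0357 0.0141] yaw,pitch,roll [ 8.2244 19.6946  0.3081] lip [0.4759 0.0249 0.0411] F [ 0.1859 -0.132  -3.4384] joints [ -5.004   44.866   80.0294  -4.2795  74.4236 -11.3235]
['l', '.476', '.025', '.15', '8.2', '18'] [ 0.001  -0.0388 -0.1049] [-1.6946 -0.3002  0.0186]
```

In the tool's units: -0.105 m is -0.14, -0.1 m is -0.1333, -0.5 degrees is -0.0028.

Emit:
{"op": "send_path", "data": {
  "moves": {"increments":[[0, -0.0027, -0.0093, 0, 0, 0, 0], [0, -0.0107, -0.0293, 0, 0, 0, 0], [0, -0.0213, -0.0587, -0.0028, 0, 0, 0], [0, -0.032, -0.088, -0.0028, 0, 0, 0], [0, -0.0427, -0.1173, -0.0028, 0, 0, 0], [0, -0.0493, -0.1333, -0.0028, 0, 0, 0], [0.0013, -0.052, -0.14, -0.0028, 0, 0, 0], [0.0013, -0.052, -0.14, -0.0028, 0, 0, 0]]}
}}

```text
time_s: 11.2
position: [0.5757, 0.0393, 0.1988]
tcp_rot: [[-0.141, 0.936, -0.323], [0.99, 0.135, -0.042], [0.004, -0.326, -0.945]]
force: [-0.1, -0.4, -3.0]
opening: 0.225
grasp_force: 30.0
```

```bash
python3 go.py l .467 .14 .145 19 19 l .458 .264 .14 30 19
```

```text
t 11.2 scoop [0.5512 0.0361 0.127 ] yaw,pitch,roll [ 8.2114 19.0096  0.2689] lip [0.4763 0.0253 0.153 ] F [-0.1441 -0.3616 -3.0169] joints [ -5.0264  36.6869  76.3179  -4.027   85.604  -12.2259]
['l', '.467', '.14', '.145', '19', '19'] [0.1339 0.0077 0.0064] [  0.0144  -3.7814 -10.2008]
['l', '.458', '.264', '.14', '30', '19'] [0.2764 0.0125 0.0107] [  0.0389  -7.3613 -20.6019]
```

In the tool's units: 0.2764 m is 0.3685, 0.273 m is 0.364, -20.6 degrees is -0.1144.

Emit:
{"op": "send_path", "data": {
  "moves": {"increments":[[0.0133, 0.0013, 0.0013, 0, -0.0017, -0.0044, 0], [0.04, 0.0027, 0.0027, 0, -0.0044, -0.0111, 0], [0.0733, 0.004, 0.004, 0, -0.0083, -0.0222, 0], [0.1067, 0.0067, 0.0053, 0, -0.0122, -0.0333, 0], [0.1427, 0.008, 0.0067, 0, -0.0167, -0.0444, 0], [0.1787, 0.0107, 0.008, 0, -0.0211, -0.0567, 0], [0.216, 0.012, 0.0093, 0, -0.025, -0.0683, 0], [0.2533, 0.0133, 0.0107, 0, -0.0289, -0.08, 0], [0.2907, 0.0147, 0.012, 0, -0.0333, -0.0917, 0], [0.3267, 0.016, 0.0133, 0, -0.0372, -0.1028, 0], [0.3507, 0.0167, 0.0143, 0, -0.0394, -0.11, 0], [0.364, 0.0167, 0.0143, 0, -0.0406, -0.1133, 0], [0.3685, 0.0167, 0.0143, 0, -0.0411, -0.1144, 0], [0.3685, 0.0167, 0.0143, 0, -0.0411, -0.1144, 0], [0.3685, 0.0167, 0.0143, 0, -0.0411, -0.1144, 0]]}
}}

```text
time_s: 12.7
position: [0.5451, 0.3129, 0.185]
tcp_rot: [[-0.499, 0.819, -0.283], [0.867, 0.471, -0.164], [-0.001, -0.327, -0.945]]
force: [-0.5, -0.8, -3.6]
opening: 0.226
grasp_force: 30.0
```

```bash
python3 go.py l .458 .264 .085 30 10 l .458 .264 .07 30 0 l .458 .264 .07 30 -28
```

```text
t 12.7 scoop [0.5236 0.3004 0.1131] yaw,pitch,roll [29.9192 19.0804 -0.0381] lip [0.4581 0.2627 0.1393] F [-0.4934 -0.7959 -3.6242] joints [21.1114 41.5807 68.2817 -2.9072 89.0047 -8.2806]
['l', '.458', '.264', '.085', '30', '10'] [0.0013 0.0053 0.0394] [-9.0804  0.0177 -0.0753]
['l', '.458', '.264', '.07', '30', '0'] [ 0.0013 -0.0061  0.0433] [-19.0804   0.0243  -0.0737]
['l', '.458', '.264', '.07', '30', '-28'] [ 0.0012 -0.058   0.031 ] [-47.0804   0.0424  -0.0672]
```

Run:
```python
from h import *
T,S=Cam("top"),Cam("side")
a=np.hstack([crop(T.im,80,150,120,150,320,400),crop(S.im,160,180,180,180,400,400)])
cv2.imwrite("pics/g6.png",np.clip(a[:,:,::-1]*1.2,0,255).astype(np.uint8))
```

```text
(no output)
```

View pics/g6.png

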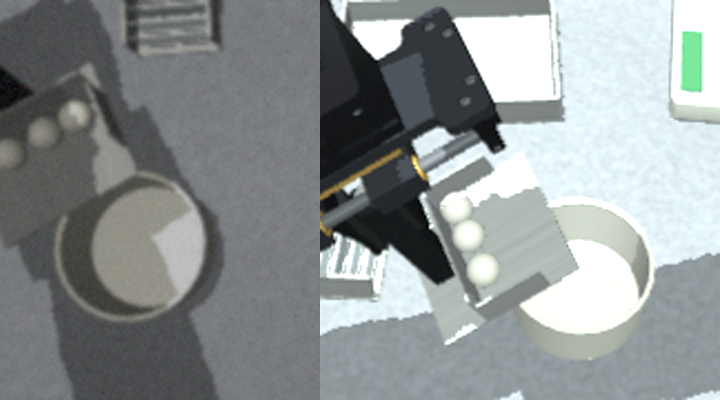

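Balls still held at the back wall (side crop 457,207 / 468,235 / 482,269), lip heading over the dish rim. Level and lower, then tip slowly.

In the tool's units: 0.043 m is 0.0573, 0.042 m is 0.056, -18 degrees is -0.1.

Emit:
{"op": "send_path", "data": {
  "moves": {"increments":[[0.0013, 0.0013, 0.0107, -0.0083, 0, 0, 0], [0.0013, 0.004, 0.0267, -0.0222, 0, 0, 0], [0.0013, 0.0067, 0.0427, -0.0389, 0, 0, 0], [0.0013, 0.0067, 0.052, -0.05, 0, 0, 0], [0.0013, 0.0027, 0.0547, -0.0667, 0, 0, 0], [0.0013, -0.0027, 0.056, -0.0833, 0, 0, 0], [0.0013, -0.008, 0.0573, -0.1, 0, 0, 0], [0.0013, -0.008, 0.0573, -0.1, 0, 0, 0], [0.0013, -0.008, 0.0573, -0.1, 0, 0, 0]]}
}}

```text
time_s: 13.7
position: [0.5276, 0.3044, 0.1468]
tcp_rot: [[-0.499, 0.866, -0.016], [0.866, 0.499, -0.01], [-0.0, -0.019, -1.0]]
force: [0.3, 0.0, -2.1]
opening: 0.224
grasp_force: 30.0
```

```bash
python3 go.py  l .458 .264 .07 30 -6 l .458 .264 .07 30 -12 l .458 .264 .07 30 -20 l .458 .264 .07 30 -28
```

```text
t 13.7 scoop [0.5264 0.3037 0.0708] yaw,pitch,roll [29.946   1.0723 -0.0105] lip [0.4571 0.2638 0.0723] F [ 0.3332  0.0168 -2.0702] joints [ 19.5895  34.6692  87.5992  -0.2375  58.7848 -10.2316]
['l', '.458', '.264', '.07', '30', '-6'] [-0.0002 -0.009  -0.007 ] [-7.0723  0.0128 -0.0534]
['l', '.458', '.264', '.07', '30', '-12'] [-0.0002 -0.0183 -0.0138] [-13.0723   0.0156  -0.0527]
['l', '.458', '.264', '.07', '30', '-20'] [-0.0002 -0.0317 -0.0214] [-21.0723   0.0193  -0.0517]
['l', '.458', '.264', '.07', '30', '-28'] [-0.0003 -0.0461 -0.027 ] [-29.0723   0.023   -0.0504]
```

In the tool's units: -0.0461 m is -0.0615, -0.039 m is -0.052, -29 degrees is -0.1611.

Emit:
{"op": "send_path", "data": {
  "moves": {"increments":[[0, -0.006, -0.0047, -0.0194, 0, 0, 0], [0, -0.012, -0.0093, -0.0389, 0, 0, 0], [0, -0.016, -0.0127, -0.05, 0, 0, 0], [0, -0.02, -0.0153, -0.0611, 0, 0, 0], [0, -0.0244, -0.0184, -0.0722, 0, 0, 0], [0, -0.0244, -0.0184, -0.0722, 0, 0, 0], [0, -0.0244, -0.0184, -0.0722, 0, 0, 0], [0, -0.0244, -0.0184, -0.0722, 0, 0, 0], [0, -0.0244, -0.0184, -0.0722, 0, 0, 0], [0, -0.0244, -0.0184, -0.0722, 0, 0, 0], [0, -0.0333, -0.0237, -0.0944, 0, 0, 0], [0, -0.0423, -0.0285, -0.1167, 0, 0, 0], [0, -0.0423, -0.0285, -0.1167, 0, 0, 0], [0, -0.0423, -0.0285, -0.1167, 0, 0, 0], [0, -0.052, -0.0327, -0.1389, 0, 0, 0], [0, -0.0615, -0.036, -0.1611, 0, 0, 0], [0, -0.0615, -0.036, -0.1611, 0, 0, 0], [0, -0.0615, -0.036, -0.1611, 0, 0, 0], [0, -0.0615, -0.036, -0.1611, 0, 0, 0], [0, -0.0615, -0.036, -0.1611, 0, 0, 0]]}
}}

```text
time_s: 15.7
position: [0.4895, 0.2829, 0.1747]
tcp_rot: [[-0.501, 0.764, 0.407], [0.866, 0.442, 0.235], [-0.001, 0.47, -0.883]]
force: [0.3, 0.3, -3.1]
opening: 0.226
grasp_force: 30.0
```

Run:
```python
from h import *
T,S=Cam("top"),Cam("side")
a=np.hstack([crop(T.im,80,150,120,150,320,400),crop(S.im,160,180,180,180,400,400)])
cv2.imwrite("pics/g7.png",np.clip(a[:,:,::-1]*1.2,0,255).astype(np.uint8))
```

```bash
python3 go.py  l .458 .264 .14 30 0
```

```text
t 15.8 scoop [0.5196 0.3005 0.1073] yaw,pitch,roll [ 30.0375 -27.9909  -0.013 ] lip [0.4584 0.2652 0.0697] F [-0.5134  0.7833 -2.0112] joints [ 14.7811  23.4159 115.3119  26.9838  15.7653 -39.6467]
['l', '.458', '.264', '.14', '30', '0'] [-0.0009  0.0585 -0.0161] [27.9909  0.0036  0.0335]
```

View pics/g7.png

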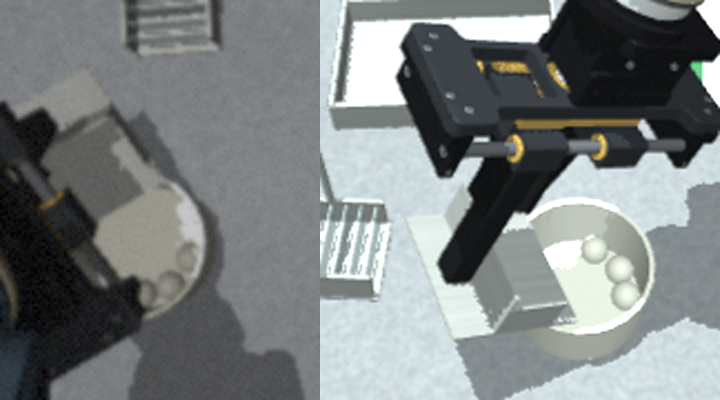

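All three balls lie in the dish (side crop 595,250 / 620,268 / 625,295). Back out upward and level.

Careful with the scale: shifts go in shares of 0.75 m and turns go in shares of 180 degrees. That gives: 0.0585 m is 0.078, 0.05 m is 0.0667, 28 degrees is 0.1556.

Emit:
{"op": "send_path", "data": {
  "moves": {"increments":[[0, 0.0067, -0.0267, 0.0167, 0, 0, 0], [0, 0.0267, -0.04, 0.0444, 0, 0, 0], [0, 0.0467, -0.0427, 0.0778, 0, 0, 0], [0, 0.0667, -0.0347, 0.1111, 0, 0, 0], [0, 0.078, -0.0213, 0.1556, 0, 0, 0], [0, 0.078, -0.0213, 0.1556, 0, 0, 0], [0, 0.078, -0.0213, 0.1556, 0, 0, 0], [0, 0.078, -0.0213, 0.1556, 0, 0, 0]]}
}}

```text
time_s: 16.6
position: [0.5247, 0.3039, 0.2151]
tcp_rot: [[-0.5, 0.866, -0.002], [0.866, 0.5, -0.001], [0.0, -0.002, -1.0]]
force: [-0.3, 0.6, -2.4]
opening: 0.229
grasp_force: 30.0
```

```bash
python3 go.py o .612 -.281 .13 -8 0
```

```text
t 16.6 scoop [0.5245 0.3038 0.1391] yaw,pitch,roll [30.0027  0.1401  0.0143] lip [0.4553 0.2638 0.1393] F [-0.2981  0.6077 -2.387 ] joints [ 19.5373  29.3134  85.2094  -0.0125  65.6176 -10.4603]
['o', '.612', '-.281', '.13', '-8', '0'] [-0.5502 -0.2169  0.0095] [-0.1397  0.0327 38.0027]
```

In the tool's units: -0.55 m is -0.7333, -0.535 m is -0.7133, 38 degrees is 0.2111.

Emit:
{"op": "send_path", "data": {
  "moves": {"increments":[[-0.0533, -0.0213, 0, 0, 0, 0.0167, 0], [-0.1067, -0.0427, 0, 0, 0, 0.0333, 0], [-0.16, -0.0627, 0, 0, 0, 0.05, 0], [-0.2133, -0.084, 0, 0, 0, 0.0667, 0], [-0.2667, -0.1053, 0, 0, 0, 0.0833, 0], [-0.32, -0.1267, 0, 0, 0, 0.1, 0], [-0.3733, -0.1467, 0, 0, 0, 0.1167, 0], [-0.4267, -0.168, 0, 0, 0, 0.1333, 0], [-0.48, -0.1893, 0, 0, 0, 0.15, 0], [-0.5333, -0.2107, 0, 0, 0, 0.1667, 0], [-0.5867, -0.2307, 0, 0, 0, 0.1778, 0], [-0.64, -0.252, 0, 0, 0, 0.1889, 0], [-0.68, -0.268, 0, 0, 0, 0.2, 0], [-0.7133, -0.2813, 0, 0, 0, 0.2111, 0], [-0.7333, -0.2893, 0.012, 0, 0, 0.2111, 0], [-0.7333, -0.2893, 0.012, 0, 0, 0.2111, 0], [-0.7333, -0.2893, 0.012, 0, 0, 0.2111, 0], [-0.7333, -0.2893, 0.012, 0, 0, 0.2111, 0]]}
}}

```text
time_s: 18.4
position: [0.6127, -0.2784, 0.2067]
tcp_rot: [[0.137, 0.991, -0.002], [0.991, -0.137, 0.001], [0.001, -0.002, -1.0]]
force: [0.1, 0.9, -2.2]
opening: 0.226
grasp_force: 30.0
```

```bash
python3 go.py o .612 -.281 .03 -8 0 o .612 -.281 .005 -8 0
```

```text
t 18.4 scoop [ 0.6125 -0.2784  0.1307] yaw,pitch,roll [-7.9024  0.1099  0.0429] lip [ 0.5333 -0.2674  0.1308] F [ 0.0805  0.9488 -2.1925] joints [-33.9307  34.9949  75.4509  -0.0103  69.6717 -26.0247]
['o', '.612', '-.281', '.03', '-8', '0'] [-0.0027 -0.0001  0.1007] [-0.1099 -0.0428  0.0976]
['o', '.612', '-.281', '.005', '-8', '0'] [-0.0027 -0.0001  0.1257] [-0.1099 -0.0428  0.0976]
```

In the tool's units: 0.125 m is 0.1667, 0.121 m is 0.1613.

Emit:
{"op": "send_path", "data": {
  "moves": {"increments":[[0, 0, 0.0533, 0, 0, 0, 0], [0, 0, 0.1067, 0, 0, 0, 0], [0, 0, 0.1467, 0, 0, 0, 0], [0, 0, 0.1613, 0, 0, 0, 0], [0, 0, 0.1667, 0, 0, 0, 0], [0, 0, 0.1667, 0, 0, 0, 0], [0, 0, 0.1667, 0, 0, 0, 0], [0, 0, 0.1667, 0, 0, 0, 0]]}
}}

```text
time_s: 19.2
position: [0.6142, -0.2812, 0.0839]
tcp_rot: [[0.139, 0.99, 0.002], [0.99, -0.139, -0.002], [-0.002, 0.003, -1.0]]
force: [-0.0, 0.6, -2.1]
opening: 0.227
grasp_force: 30.0
```

```bash
python3 go.py o .612 -.281 .0013 -8 0
```

```text
t 19.2 scoop [ 0.6144 -0.2814  0.0079] yaw,pitch,roll [-7.9829 -0.1492 -0.1224] lip [ 0.5352 -0.2702  0.0077] F [-0.0216  0.6282 -2.1496] joints [-34.0336  43.3092  80.4872  -0.0536  56.0158 -26.0207]
['o', '.612', '-.281', '.0013', '-8', '0'] [-0.0001 -0.0022  0.0066] [0.1492 0.1224 0.0169]
```

In the tool's units: 0.0065 m is 0.0087, 0.006 m is 0.008, 0.1 degrees is 0.0006.

Emit:
{"op": "send_path", "data": {
  "moves": {"increments":[[0, 0, 0.0027, 0.0006, 0, 0, 0], [0, 0, 0.0053, 0.0006, 0, 0, 0], [0, 0, 0.0067, 0.0006, 0, 0, 0], [0, 0, 0.008, 0.0006, 0, 0, 0], [0, 0, 0.0087, 0.0006, 0, 0, 0], [0, 0, 0.0087, 0.0006, 0, 0, 0]]}
}}

```text
time_s: 19.8
position: [0.6132, -0.2805, 0.0774]
tcp_rot: [[0.139, 0.99, -0.002], [0.99, -0.139, -0.001], [-0.001, -0.002, -1.0]]
force: [-1.7, 2.5, 7.7]
opening: 0.227
grasp_force: 30.0
```

```bash
python3 go.py o .612 -.281 .0013 -8 0
```

```text
t 19.8 scoop [ 0.613  -0.2806  0.0014] yaw,pitch,roll [-7.9815  0.1189 -0.0549] lip [ 0.5338 -0.2695  0.0015] F [-1.7129  2.5101  7.7382] joints [-34.012   43.818   80.6261  -0.123   55.6387 -25.961 ]
['o', '.612', '-.281', '.0013', '-8', '0'] [-0.0006 -0.0011  0.0001] [-0.1189  0.0549  0.0185]
```

On the bench. Release (slow fingers: wait 13 rows), then lift clear.

In the tool's units: -0.2 m is -0.2667, -0.17 m is -0.2267.

Emit:
{"op": "send_path", "data": {
  "moves": {"increments":[[0, 0, -0.0007, 0, 0, 0, 0.4], [0, 0, -0.0007, 0, 0, 0, 1], [0, 0, -0.0007, 0, 0, 0, 1], [0, 0, -0.0007, 0, 0, 0, 1], [0, 0, -0.0007, 0, 0, 0, 1], [0, 0, -0.0007, 0, 0, 0, 1], [0, 0, -0.0007, 0, 0, 0, 1], [0, 0, -0.0007, 0, 0, 0, 1], [0, 0, -0.0007, 0, 0, 0, 1], [0, 0, -0.0007, 0, 0, 0, 1], [0, 0, -0.0007, 0, 0, 0, 1], [0, 0, -0.04, 0, 0, 0, 1], [0, 0, -0.0933, 0, 0, 0, 1], [0, 0, -0.16, 0, 0, 0, 1], [0, 0, -0.2267, 0, 0, 0, 1], [0, 0, -0.2667, 0, 0, 0, 1], [0, 0, -0.2667, 0, 0, 0, 1], [0, 0, -0.2667, 0, 0, 0, 1]]}
}}

```text
time_s: 21.6
position: [0.6135, -0.2804, 0.2761]
tcp_rot: [[0.139, 0.99, -0.001], [0.99, -0.139, -0.001], [-0.001, -0.001, -1.0]]
force: [-0.2, 0.2, -0.4]
opening: 1.0
grasp_force: 0.0
```

Run:
```python
from h import *
T,S=Cam("top"),Cam("side")
cv2.imwrite("pics/end.png",np.vstack([S.im[30:330],cv2.resize(T.im,(400,300)) @ np.eye(3,dtype=np.uint8) if 0 else T.im[50:330]])[:,:,::-1])
```

```text
(no output)
```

View pics/end.png

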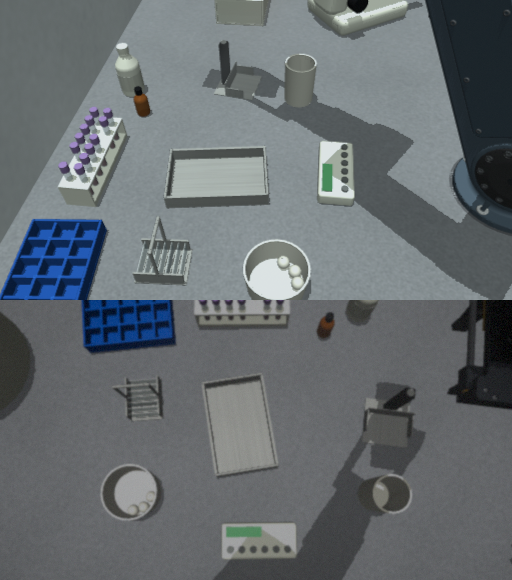

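The scoop stands upright (225,70), the tray is empty, and all three balls are in the upright dish (283,262 / 295,271 / 297,283).

```bash
python3 -c "
from rig import bot
print(bot.hand_in())"
```

```text
the job is handed in; nothing more can be done
None
```

I handed the job in at about 22 s. The last pictures showed all three balls in the upright dish and the scoop standing released on the bench; hand-in returned no verdict.

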